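# Knock a test block down onto its parallels

### The job

The steel test block was nipped in the grinding vise while still riding a few millimetres above its two parallels. Take the brass knocking bar and gently tap or push the block down with it, until it sits level and hard down on both parallels so that neither can slide any more; then stand the bar back upright on the bench. Touch the block only with the bar, and leave the lab pieces lying around where they are.

Things in the scene. Friction and masses are not known exactly. Their poses are not given: they have to be found in the camera images.
- vise: Grey cast grinding vise on a 300 x 170 x 8 mm steel sub-plate let into the bench by 0 to 4 mm; spans x -170 to +130 mm. Origin below the middle of the jaw gap, at the sub-plate's underside (z 0 to -4 mm). x: clamping direction (fixed jaw at +x, movable jaw and screw at -x); y along the jaws; z up. Jaw plates 90 mm long (y), at x = -25 and +25 mm, tops at z = 81 mm; bed between them at 45 mm.
- block_top (a point): Centre of the top face of the steel block gripped between the jaws (z square to that face, x across the jaws, y along them). Seated on the parallels, the face is level and 95 mm above the vise's origin, 14 mm above the jaw tops. At the start its centre is 3 to 5 mm higher and it is rocked up to 0.025 rad about the vise's y and up to 0.04 rad about its x, either way.
- block: The block, 50 (x) x 76 (y) x 28 mm, 0.75 to 1 kg; origin at the centre of its underside. Jaw friction (12 N) holds it where it is left: it sinks under 2 to 5 N, rocks under 0.05 N m (about y) or 0.12 N m (about x), and keeps the pressure it was put down with. Tap it down near the corners, last push in the middle with a steady 18 to 25 N to load both parallels. Over 45 N bruises it: come down at 10 mm/s.
- near_parallel_mid (a point): Centre of the parallel beside the movable jaw: ground steel bar 8 mm thick (vise x), 130 mm long (vise y), 22 mm high, 0.18 kg, on edge on the vise bed 19.5 mm from the vise's middle plane, under the block, its ends sticking out of the jaws. It slides freely along the jaws until the block presses on it. The way under each parallel gives 0.05 mm per newton.
- near_parallel: The same parallel; origin at the centre of its underside.
- far_parallel_mid (a point): Centre of the other parallel, beside the fixed jaw, of the same size.
- far_parallel: The same parallel; origin at the centre of its underside.
- bar_grip (a point): Brass knocking bar, 0.39 kg, a turned round bar standing upright on the bench: below, a head 30 mm in diameter and 40 mm high, bevelled at its foot to a flat face 16 mm across, the face to tap with; above it a shank 18 mm in diameter and 72 mm long (112 mm in all). This point is in the middle of the shank, 76 mm above that face. z up along the bar.
- bar: The same bar; origin at the centre of the lower face of its head.
- objective: Bystander: chromed microscope objective, 26 mm in diameter, 43 mm high, standing on the bench; origin at the centre of its underside.
- eyepiece: Bystander: black microscope eyepiece, 36 mm in diameter, 40 mm high, standing on the bench; origin at the centre of its underside.
- mount: Bystander: black round specimen mount, 32 mm in diameter, 20 mm high, on the bench; origin at the centre of its underside.
Things that resemble listed ones, but are neither listed nor needed, are in the scene too. Of the things like the bar, leave any that is blue; of the rest the larger one is meant.

How it is judged:
By the outcome, as a careful person would: the job done as asked, in the order asked, and still so for the second after the job is handed in, with the robot touching nothing.
It also fails if it takes over 72 s, if anything falls off the work surface, if the arm or the gripper's body presses on something with over 40 N, if the wrist force passes 120 N, or if a joint passes its speed limit or range.

### The arm

A 6-joint arm with a two-finger parallel gripper is mounted at the origin on the work surface. World frame = base frame: x ahead of the robot, y to its left, z up, the work surface at z = 0. Lengths are in m, angles in rad, forces in N, time in s.
With the tool pointing down it reaches from about 0.3 to 0.875 m from the base axis. Payload 6.4 kg.
Tool frame: the origin (TCP) lies on the centre line of the jaws, within the pads' length; the fingertips stand 22 mm ahead of it and the grasp point (between the pads) lies 3 mm ahead of it (r.tip_reach is the distance from the TCP to the fingertips, in m); z points along the fingers, x is the direction in which the jaws open and shut, and the axes are right-handed (so a half turn about z gives the same grasp; the last joint's range is limited). The gripper opens to 85 mm and grips with 20 to 120 N. Pads are 22 mm wide; open, the fingers measure 114 mm over their backs; the gripper's body (76 mm by 85 mm) begins 54 mm behind the grasp point. The pads swing forward as they close: fully open they stand 13 mm farther back than shut.
Start: joints at [-1.438, 0.181, 1.607, -0, 1.354, -0.206], TCP at [0.191, -0.542, 0.253] pointing down, gripper open.
Joint ranges: [-2.99, 2.99], [-0.89, 2.07], [0.3, 2.58], [-1.14, 4.28], [0, 2.63], [-3.12, 3.12]. Speed limits (rad/s): [2.57, 2.57, 3.01, 3.14, 3.14, 3.14].

### API

Orientations are given as a 3x3 rotation matrix whose columns are the frame's x, y, z axes.
In Python, from rig import r gives the robot as it stands.
- The arm moves only by the tool jog_arm, never from a script. Its argument "series" is a list that holds one entry, the list of rows, each a list of 7 numbers: the shift along the tool's x, y, z in cm, then the turn, a rotation vector about the tool's x, y, z in degrees, then the gripper command: -1 is shut, 1 is fully open, values between are in proportion. In form: [[[x, y, z, wx, wy, wz, gripper], ...]]. A call has 1 to 12 rows; each row shifts and turns the commanded pose from where the row before left it, along the tool's axes as they then stand; what a row does not reach is not made up. A row lasts 1/8 s, in which the tool goes at most 62.5 mm and 10.7 degrees, less where a joint would pass 70% of its speed; a pose out of reach is approached as far as the arm can. A call is refused whole if a number of a shift passes 6.25 or a number of a turn 10.7, either way. A call with a gripper value outside its range is refused whole. The fingers move at their own pace and stop on an object; the grip force is fixed at half the most. Time passes only in rows, so rows that do not move let the fingers close. It gives the time, the measured TCP pose, the force and the opening at its end, in the units of the state.
- r.get_state(): the state, without advancing time (a new reading comes with each control period).
- r.capture(name): name is "scene" or "top" or "wrist"; returns the picture (480x640x3 uint8, red, green, blue); there is no depth.
- r.camera_model(name): a dict with "fx", "fy", "cx", "cy" (pixels), "xyz" and "attitude" of the camera in the world. Camera axes: x right, y up, looking along -z (the intrinsics and any distortion apply to the point x, -y, -z); pixel columns grow to the right and rows downward; lengths in m; the calibration is good to about 2 mm. The wrist camera is an equidistant fisheye: a pixel r from the principal point sees the ray r / f radians off the axis. A picture is of the moment at which its call begins: read the wrist's pose just before it. camera_model takes no time and is no camera call; for the wrist camera it gives the pose at the moment of the call.
- r.sign_off(): hands the job in, once; it reports no verdict.
The state is a dict: "clock": time; "joints": joint angles; "joint_velocities": joint speeds; "tau": joint torques, N m; "eef_pos": TCP position; "eef_rot": TCP orientation; "ft_force": force on the tool from outside, world axes, zero at the start; "moment": the same for the moment, N m; "width": finger opening in m.
Only numpy, scipy, OpenCV 4.12 (cv2) and the standard library are available. Lean on these libraries where they do the work, as an engineer would, in place of code of your own. Each camera call takes 0.05 s, during which the arm holds its last target.

## Working session

There is one attempt and no reset: what is moved stays moved. The work goes in short steps, Python scripts to look and compute and a tool call to move; the robot and the scene stay as the last step left them, time stands still between calls to the robot, and variables do not carry over. Pictures are saved under pics/ and viewed, and the job is handed in when it is done.

Besides the shell and the picture viewer there is one more tool, called by a JSON object that holds its "api" and its "payload". jog_arm: Moves the arm, as the interface text tells. Its arguments: {"type":"object","properties":{"series":{"type":"array","items":{"type":"array","items":{"type":"array","items":{"type":"number"}}}}},"required":["series"]}

```bash
ls; mkdir -p pics
python3 - <<'E'
from rig import r
import cv2
s=r.get_state();print(s)
for n in("scene","top","wrist"):
    print(n,r.camera_model(n))
    cv2.imwrite(f"pics/{n}0.png",r.capture(n)[:,:,::-1])
E
```

```text
pics
{'clock': 0.0, 'joints': array([-1.43829610e+00,  1.81555564e-01,  1.60801236e+00, -6.42222836e-06,
        1.35379900e+00, -2.06289169e-01]), 'joint_velocities': array([-0.00219631,  0.00065213,  0.0004774 , -0.00029748, -0.00157075,
        0.0002005 ]), 'tau': array([-5.55411370e-04, -4.44867539e+01, -3.51344669e+01, -4.33494215e-04,
        9.13886499e-03,  9.97825396e-06]), 'eef_pos': array([ 0.19104939, -0.54178401,  0.25237385]), 'eef_rot': array([[ 3.32346649e-01, -9.43157276e-01, -2.40619856e-04],
       [-9.43155705e-01, -3.32346544e-01,  1.75788425e-03],
       [-1.73793050e-03, -3.57284951e-04, -9.99998426e-01]]), 'ft_force': array([ 0.43754323,  0.16637062, -0.19957621]), 'moment': array([ 0.04999552, -0.01990579, -0.04372595]), 'width': 0.08529505137466083}
scene {'fx': 461.4401710373515, 'fy': 461.4401710373515, 'cx': 318.5507994610048, 'cy': 230.46003119746013, 'xyz': array([ 1.15318711, -0.26766548,  0.51879951]), 'attitude': array([[ 0.42906556, -0.49038084,  0.75857061],
       [ 0.90298524,  0.21165312, -0.37392595],
       [ 0.02281228,  0.84541681,  0.53361972]])}
top {'fx': 623.1183764649945, 'fy': 623.1183764649945, 'cx': 315.1466233427149, 'cy': 253.2743894700425, 'xyz': array([0.36196645, 0.02003255, 1.36244311]), 'attitude': array([[-0.00518334,  0.9867719 , -0.16203195],
       [-0.99985115, -0.00244765,  0.0170787 ],
       [ 0.01645619,  0.16209636,  0.98663771]])}
wrist {'fx': 371.64829954431775, 'fy': 371.64829954431775, 'cx': 315.62011355356293, 'cy': 238.41128735667274, 'xyz': array([ 0.26314056, -0.51644257,  0.37352168]), 'attitude': array([[ 0.33219437,  0.89948217,  0.28386393],
       [-0.94320884,  0.31742942,  0.09795736],
       [-0.00199586, -0.30028385,  0.9538478 ]])}
```

View pics/scene0.png

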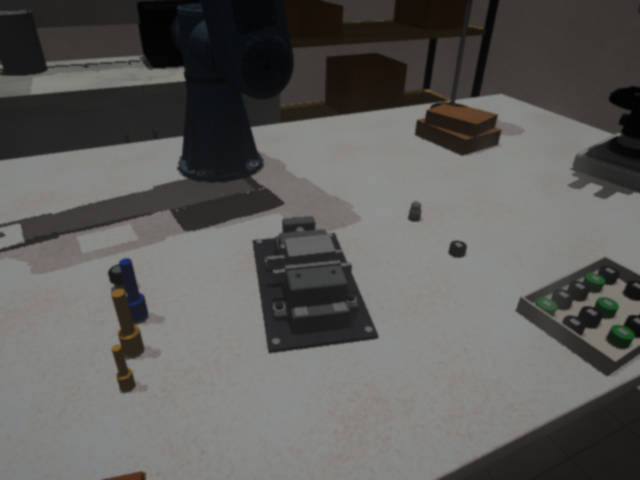

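View pics/top0.png

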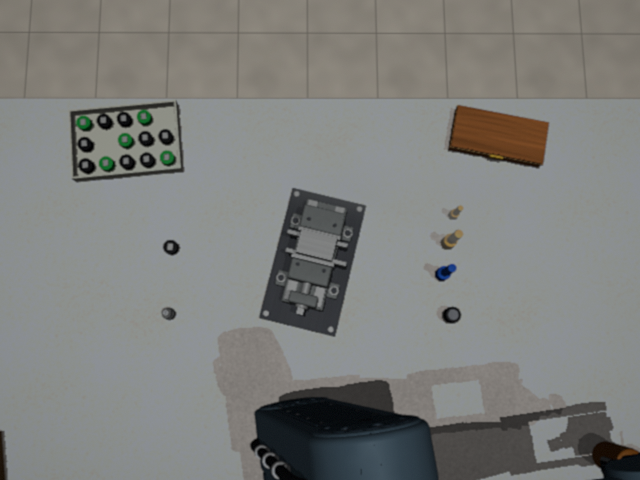

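View pics/wrist0.png

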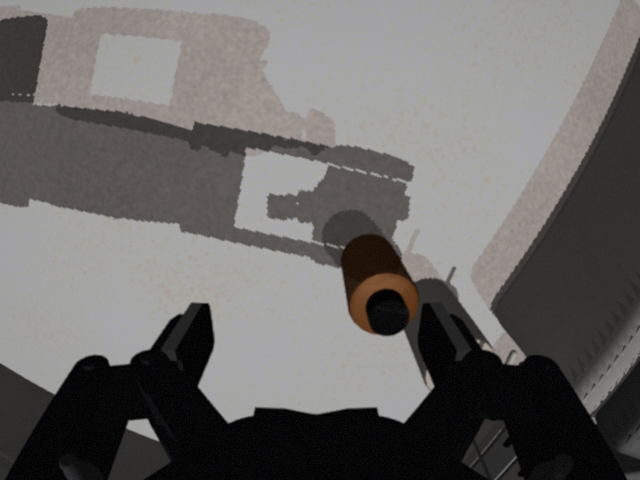

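```bash
cat > h.py <<'E'
import numpy as np, cv2
from rig import r
def ray(n,u,v,c=None):
    c=c or r.camera_model(n)
    x=(u-c['cx'])/c['fx'];y=(v-c['cy'])/c['fy']
    if n=='wrist':
        t=np.hypot(x,y);s=np.sin(t)/t if t>1e-9 else 1
        d=np.array([x*s,-y*s,-np.cos(t)])
    else: d=np.array([x,-y,-1.]);d/=np.linalg.norm(d)
    return np.array(c['xyz']),np.array(c['attitude'])@d
def atz(n,u,v,z,c=None):
    o,d=ray(n,u,v,c);return o+d*(z-o[2])/d[2]
def proj(n,P,c=None):
    c=c or r.camera_model(n)
    p=(np.atleast_2d(P)-c['xyz'])@np.array(c['attitude'])
    X,Y,Z=p[:,0],-p[:,1],-p[:,2]
    if n=='wrist':
        rr=np.hypot(X,Y);t=np.arctan2(rr,Z);k=t/np.maximum(rr,1e-12)
        return np.c_[c['cx']+c['fx']*X*k,c['cy']+c['fy']*Y*k]
    return np.c_[c['cx']+c['fx']*X/Z,c['cy']+c['fy']*Y/Z]
def zoom(src,dst,u0,v0,w,h_,k):
    im=cv2.imread(src)[v0:v0+h_,u0:u0+w]
    cv2.imwrite(dst,cv2.resize(im,None,fx=k,fy=k,interpolation=cv2.INTER_CUBIC))
E
python3 - <<'E'
from h import *
zoom('pics/top0.png','pics/t_v.png',250,180,125,165,3.6)
zoom('pics/top0.png','pics/t_b.png',420,190,80,140,4)
zoom('pics/scene0.png','pics/s_v.png',240,200,140,155,3.8)
zoom('pics/scene0.png','pics/s_b.png',90,240,80,160,3.7)
print('plate',[atz('top',u,v,.006).round(4) for u,v in [(295,189),(365,205),(336,335),(261,318)]])
E
```

```text
plate [array([0.731, 0.041, 0.006]), array([ 0.6939, -0.1156,  0.006 ]), array([ 0.4056, -0.0476,  0.006 ]), array([0.4429, 0.1146, 0.006 ])]
```

View pics/t_v.png

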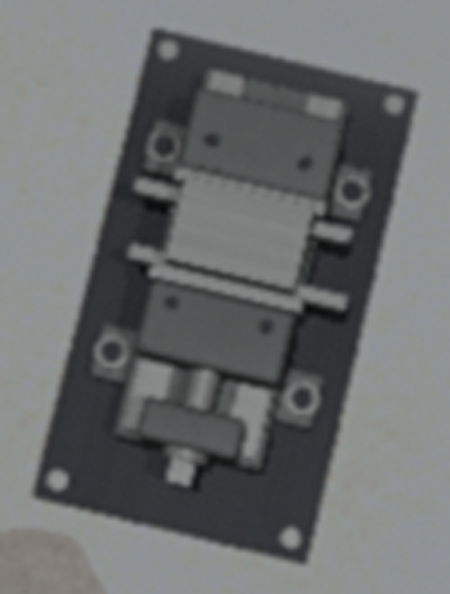

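View pics/t_b.png

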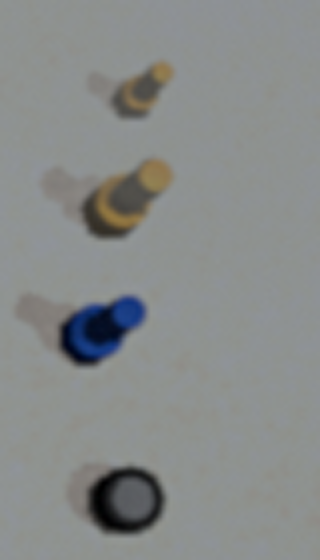

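View pics/s_v.png

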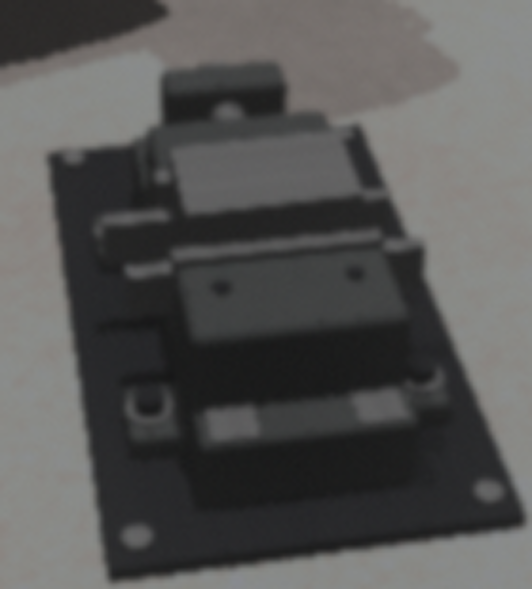

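View pics/s_b.png

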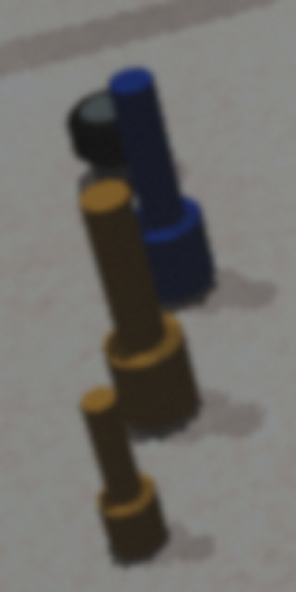

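```bash
cat >> h.py <<'E'
from scipy.optimize import least_squares
def tri(obs):
    A=np.zeros((3,3));b=np.zeros(3)
    for n,u,v,c in obs:
        o,d=ray(n,u,v,c);M=np.eye(3)-np.outer(d,d);A+=M;b+=M@o
    return np.linalg.solve(A,b)
E
python3 - <<'E'
from h import *
t=(420+155/4,190+174/4);s=(90+106/3.7,240+196/3.7)
print('bar tri',tri([('top',*t,None),('scene',*s,None)]),atz('top',*t,.112),atz('scene',*s,.112))
# blue top
t=(420+128/4,190+312/4);s=(90+131/3.7,240+82/3.7)
print('blue',tri([('top',*t,None),('scene',*s,None)]))
# vise fit: plate corners in vise frame, order as in image
C=np.array([[.13,.085,.008],[.13,-.085,.008],[-.17,-.085,.008],[-.17,.085,.008]])
T=np.array([[155,28],[417,95],[305,563],[35,495]])/3.6+[250,180]
# jaw tops: movable jaw top face far edge? scene corners: back-left(50,155), back-right(360,125), front-left(112,580), front-right(527,522)
S=np.array([[112,580],[527,522],[360,125],[50,155]])/3.8+[240,200]
# in scene: x large is near. which y? scene right is +y
S=np.array([S[1],S[0],S[3],S[2]])
def f(p,full=False):
    x,y,a,z=p;R=np.array([[np.cos(a),-np.sin(a),0],[np.sin(a),np.cos(a),0],[0,0,1]])
    W=C@R.T+[x,y,z]
    return np.r_[(proj('top',W)-T).ravel(),(proj('scene',W)-S).ravel()]
q=least_squares(f,[.58,0,.2,-.002]);print('vise',q.x,q.fun.round(1))
E
```

```text
bar tri [ 0.6080693  -0.2965898   0.11038779] [ 0.60772188 -0.29661463  0.112     ] [ 0.61039494 -0.29606142  0.112     ]
blue [ 0.53670978 -0.28041008  0.10902055]
vise [ 0.58805581 -0.00384501 -0.24483909 -0.00549425] [-0.8 -0.   0.  -0.9  0.1  0.1 -1.   0.2  0.2  0.  -0.9 -0.5 -0.7  0.2
  0.   0.7]
```

```bash
cat >> h.py <<'E'
from scipy.spatial.transform import Rotation as Ro
def Rt(deg):
    a=np.deg2rad(deg);x=np.array([np.cos(a),np.sin(a),0]);z=np.array([0,0,-1.]);return np.c_[x,np.cross(z,x),z]
def plan(target,deg,n,g,ramp=True,start=None):
    s=r.get_state();p,R=(s['eef_pos'],s['eef_rot']) if start is None else start
    R1=Rt(deg);dw=Ro.from_matrix(R.T@R1).as_rotvec();p0=np.array(p);R0=R
    t=np.linspace(0,1,n+1)
    if ramp and n>3: 
        w=np.ones(n);w[0]=w[-1]=.5;t=np.r_[0,np.cumsum(w)/w.sum()]
    rows=[];cp=p0.copy();cR=R0.copy()
    for k in range(1,n+1):
        P=p0+t[k]*(np.array(target)-p0);Q=R0@Ro.from_rotvec(dw*t[k]).as_matrix()
        d=np.round(cR.T@(P-cp)*100,2);w=np.round(np.rad2deg(Ro.from_matrix(cR.T@Q).as_rotvec()),2)
        rows.append([*map(float,d),*map(float,w),g]);cp=cp+cR@(d/100);cR=cR@Ro.from_rotvec(np.deg2rad(w)).as_matrix()
    print(str([rows]).replace(' ',''));print('end',cp.round(4))
E
python3 - <<'E'
from h import *
plan([.608,-.297,.25],-104,12,1)
E
```

```text
[[[-0.42,-2.16,0.01,0.0,0.0,1.52,1],[-0.95,-4.29,0.03,0.0,0.01,3.04,1],[-1.18,-4.23,0.02,0.0,0.01,3.03,1],[-1.41,-4.17,0.03,0.0,0.0,3.04,1],[-1.62,-4.08,0.03,0.0,0.01,3.04,1],[-1.84,-4.0,0.02,0.0,0.01,3.04,1],[-2.04,-3.89,0.03,0.0,0.0,3.03,1],[-2.25,-3.78,0.02,0.0,0.01,3.04,1],[-2.44,-3.65,0.03,0.01,0.01,3.04,1],[-2.64,-3.52,0.02,-0.0,0.01,3.04,1],[-2.82,-3.37,0.02,-0.0,0.0,3.03,1],[-1.49,-1.61,0.02,-0.0,0.01,1.52,1]]]
end [ 0.608 -0.297  0.25 ]
```

{"api": "jog_arm", "payload": {"series": [[[-0.4,-2.2,0,0,0,1.5,1],[-0.95,-4.3,0,0,0,3,1],[-1.2,-4.2,0,0,0,3,1],[-1.4,-4.2,0,0,0,3,1],[-1.6,-4.1,0,0,0,3,1],[-1.85,-4,0,0,0,3,1],[-2.05,-3.9,0,0,0,3,1],[-2.25,-3.8,0,0,0,3,1],[-2.45,-3.65,0,0,0,3,1],[-2.65,-3.5,0,0,0,3,1],[-2.8,-3.4,0,0,0,3,1],[-1.5,-1.6,0,0,0,1.5,1]]]}}

```text
clock: 1.65
eef_pos: [0.6098, -0.2941, 0.2526]
eef_rot: [[-0.234, -0.972, -0.0], [-0.972, 0.234, 0.001], [-0.001, 0.001, -1.0]]
ft_force: [-0.7, -0.1, -0.1]
width: 0.0852
```

Run:
```python
from h import *
s=r.get_state();c=r.camera_model('wrist');cv2.imwrite('pics/w1.png',r.capture('wrist')[:,:,::-1])
import pickle;pickle.dump(c,open('c1.pkl','wb'))
print(s['clock'],s['eef_pos'],s['eef_rot'],s['ft_force'])
print(proj('wrist',[[.6085,-.2966,.112],[.6085,-.2966,0]],c))
```

```text
1.65 [ 0.60982115 -0.29408424  0.25264572] [[-2.34130750e-01 -9.72205040e-01 -3.90732063e-04]
 [-9.72204906e-01  2.34130414e-01  7.55422834e-04]
 [-6.42943627e-04  5.56739343e-04 -9.99999638e-01]] [-0.65768527 -0.14894703 -0.13568263]
[[319.55069404 231.26215266]
 [318.5135283  200.35730036]]
```

View pics/w1.png

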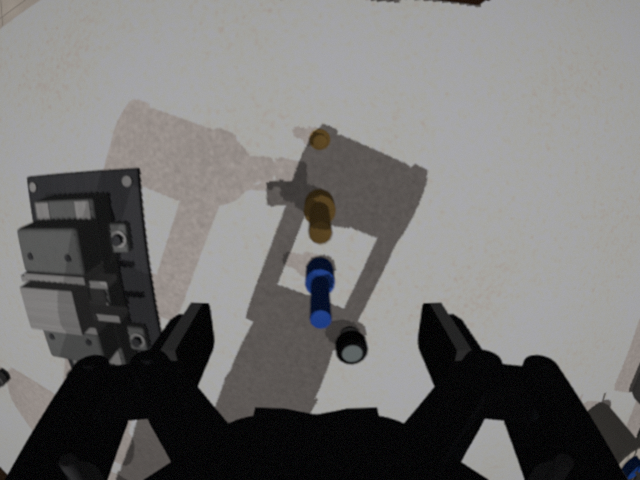

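{"api": "jog_arm", "payload": {"series": [[[0.27,0.07,1.5,0,0,0.3,1],[0,0,3,0,0,0,1],[0,0,3.5,0,0,0,1],[0,0,3.5,0,0,0,1],[0,0,3,0,0,0,1],[0,0,1.5,0,0,0,1],[0,0,0.8,0,0,0,1],[0,0,0.4,0,0,0,1],[0,0,0,0,0,0,1]]]}}

```text
clock: 2.82
eef_pos: [0.6073, -0.2987, 0.0821]
eef_rot: [[-0.24, -0.971, 0.001], [-0.971, 0.24, -0.001], [0.001, -0.001, -1.0]]
ft_force: [0.7, 0.1, 0.1]
width: 0.0854
```

Run:
```python
from h import *
s=r.get_state();c=r.camera_model('wrist');cv2.imwrite('pics/w2.png',r.capture('wrist')[:,:,::-1])
print(s['clock'],s['eef_pos'],s['eef_rot'],s['ft_force'])
print(proj('wrist',[[.6085,-.2966,.112],[.6085,-.2966,0.04]],c))
```

```text
2.825 [ 0.60733394 -0.29870874  0.0820905 ] [[-2.40008705e-01 -9.70770178e-01  1.04051927e-03]
 [-9.70770596e-01  2.40007958e-01 -7.93323108e-04]
 [ 5.20401509e-04 -1.20050997e-03 -9.99999144e-01]] [0.65362939 0.101029   0.06183277]
[[308.25953976 382.61495227]
 [310.81486251 286.58504909]]
```

View pics/w2.png

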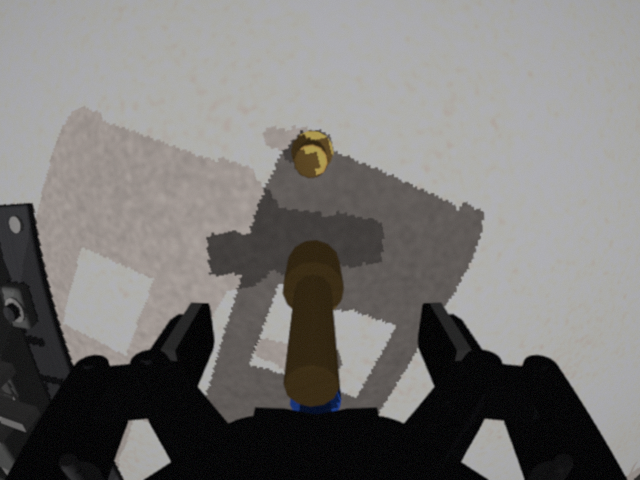

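{"api": "jog_arm", "payload": {"series": [[[-0.15,-0.07,0.2,0,0,0,1],[0,0,0,0,0,0,1],[0,0,0,0,0,0,0],[0,0,0,0,0,0,-1],[0,0,0,0,0,0,-1],[0,0,0,0,0,0,-1],[0,0,0,0,0,0,-1],[0,0,0,0,0,0,-1],[0,0,0,0,0,0,-1]]]}}

```text
clock: 4.0
eef_pos: [0.6081, -0.2973, 0.0795]
eef_rot: [[-0.24, -0.971, 0.0], [-0.971, 0.24, -0.0], [0.0, -0.0, -1.0]]
ft_force: [-0.5, -0.0, 1.3]
width: 0.0165
```

Run:
```python
from h import *
s=r.get_state();c=r.camera_model('wrist');cv2.imwrite('pics/w3.png',r.capture('wrist')[:,:,::-1])
print(s['clock'],s['eef_pos'],s['eef_rot'],s['ft_force'],s['moment'],s['width'])
```

```text
4.0 [ 0.608052   -0.29725903  0.0794759 ] [[-2.40085709e-01 -9.70751667e-01  2.33056561e-04]
 [-9.70751656e-01  2.40085624e-01 -3.41047239e-04]
 [ 2.75118646e-04 -3.08120611e-04 -9.99999915e-01]] [-0.53556778 -0.03091127  1.29371288] [-0.13134275  0.12124244 -0.00350436] 0.016454878922173115
```

View pics/w3.png

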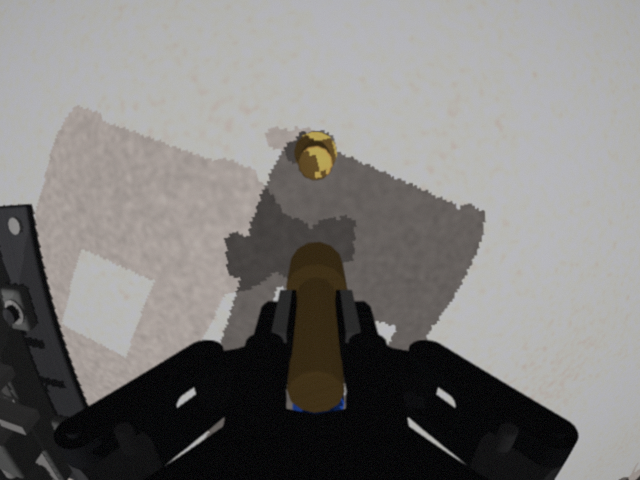

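Run:
```python
from h import *
plan([.588,-.10,.26],-104,9,-1,start=([.608,-.2973,.1795],r.get_state()['eef_rot']))
```

```text
[[[-1.17,0.42,-0.5,-0.0,-0.0,0.01,-1],[-2.33,0.83,-1.01,-0.0,-0.0,0.01,-1],[-2.33,0.84,-1.01,-0.01,-0.0,0.01,-1],[-2.34,0.83,-1.0,0.0,-0.01,0.02,-1],[-2.33,0.84,-1.01,-0.0,0.0,0.01,-1],[-2.33,0.84,-1.01,-0.0,-0.0,0.02,-1],[-2.34,0.83,-1.0,-0.0,-0.0,0.01,-1],[-2.33,0.84,-1.01,-0.01,-0.0,0.01,-1],[-1.17,0.42,-0.5,0.0,-0.01,0.01,-1]]]
end [ 0.588 -0.1    0.26 ]
```

{"api": "jog_arm", "payload": {"series": [[[0,0,-0.5,0,0,0,-1],[0,0,-1.5,0,0,0,-1],[0,0,-3,0,0,0,-1],[0,0,-3,0,0,0,-1],[0,0,-1.5,0,0,0,-1],[0,0,-0.5,0,0,0,-1],[0,0,0,0,0,0,-1]]]}}

```text
clock: 4.92
eef_pos: [0.6076, -0.2968, 0.1786]
eef_rot: [[-0.24, -0.971, -0.001], [-0.971, 0.24, 0.001], [-0.0, 0.001, -1.0]]
ft_force: [-0.6, 0.8, -3.9]
width: 0.0167
```

{"api": "jog_arm", "payload": {"series": [[[-1.2,0.4,-0.5,0,0,0,-1],[-2.3,0.8,-1,0,0,0,-1],[-2.3,0.8,-1,0,0,0,-1],[-2.3,0.8,-1,0,0,0,-1],[-2.3,0.8,-1,0,0,0,-1],[-2.3,0.8,-1,0,0,0,-1],[-2.3,0.8,-1,0,0,0,-1],[-2.3,0.8,-1,0,0,0,-1],[-1.2,0.4,-0.5,0,0,0,-1],[0,0,0,0,0,0,-1]]]}}

```text
clock: 6.18
eef_pos: [0.5905, -0.1013, 0.2599]
eef_rot: [[-0.239, -0.971, 0.001], [-0.971, 0.239, -0.001], [0.0, -0.001, -1.0]]
ft_force: [0.5, -0.2, -3.5]
width: 0.0169
```

Run:
```python
from h import *
import pickle
s=r.get_state();c=r.camera_model('wrist');cv2.imwrite('pics/w4.png',r.capture('wrist')[:,:,::-1]);pickle.dump(c,open('c4.pkl','wb'))
print(s['clock'],s['eef_pos'],s['ft_force'])
```

```text
6.175 [ 0.59049966 -0.10131141  0.25985698] [ 0.52219612 -0.19639714 -3.504255  ]
```

View pics/w4.png

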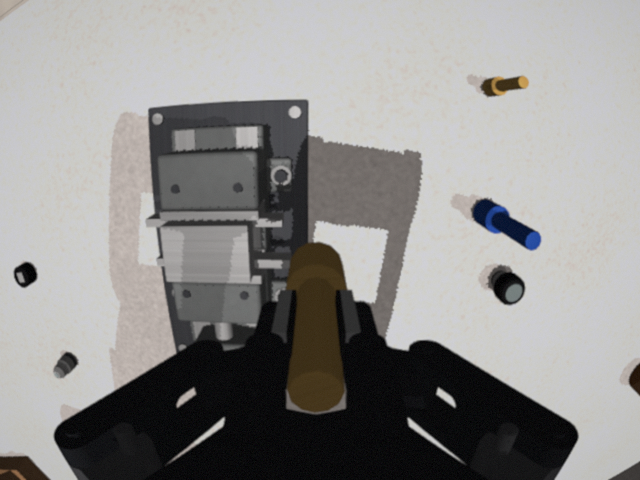

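Run:
```python
from h import *
zoom('pics/w4.png','pics/w4z.png',140,90,180,150,4.4)
zoom('pics/w4.png','pics/w4y.png',140,205,130,85,6)
zoom('pics/top0.png','pics/t0z.png',285,222,65,50,12)
zoom('pics/scene0.png','pics/s0z.png',260,225,100,60,8)
```

```text
(no output)
```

View pics/w4z.png

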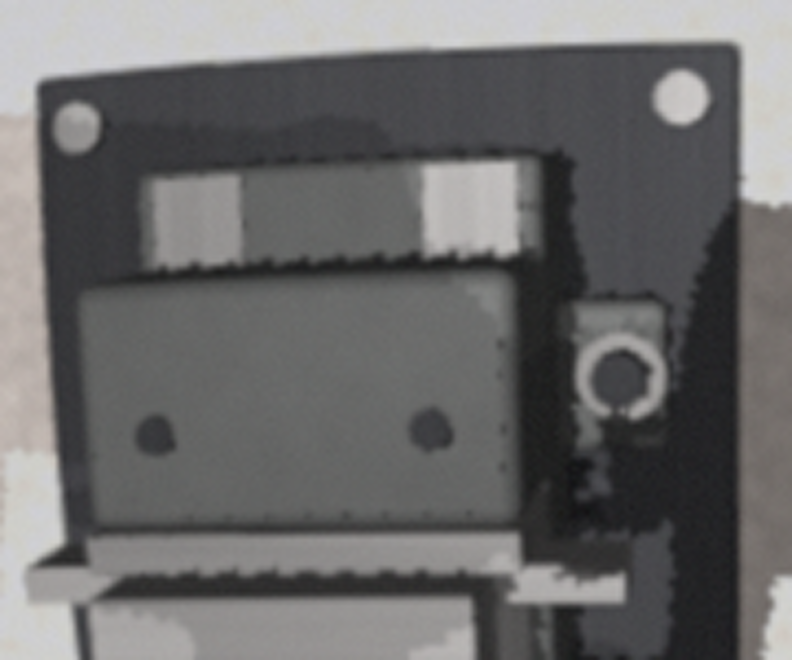

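View pics/w4y.png

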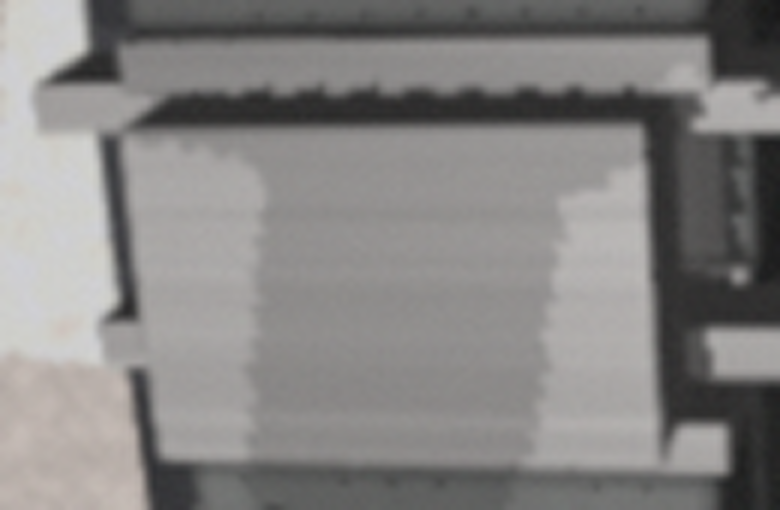

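View pics/t0z.png

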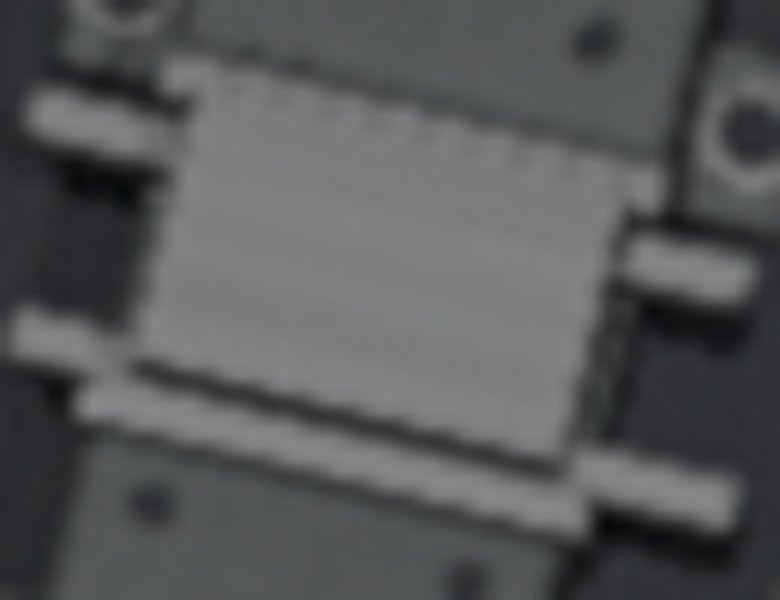

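View pics/s0z.png

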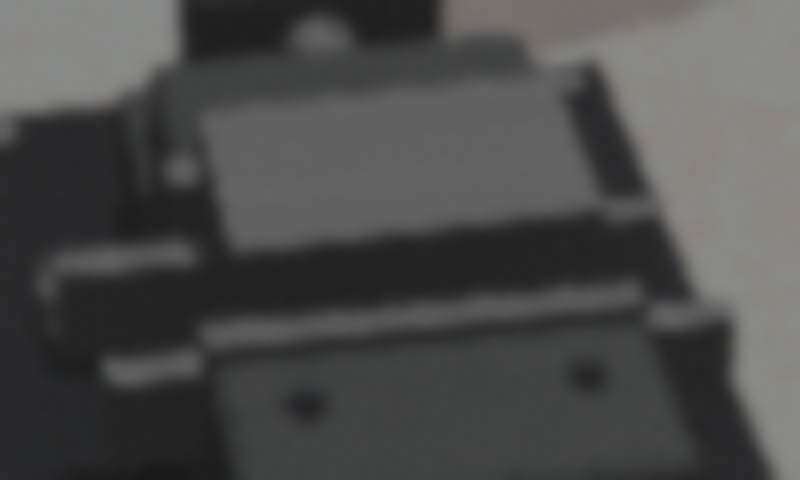

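```bash
cat > fit.py <<'E'
from h import *
import pickle
c4=pickle.load(open('c4.pkl','rb'));ct=r.camera_model('top');cs=r.camera_model('scene')
C=np.array([[.13,.085,.008],[.13,-.085,.008],[-.17,-.085,.008],[-.17,.085,.008]])
T=np.array([[155,28],[417,95],[305,563],[35,495]])/3.6+[250,180]
S=(np.array([[112,580],[527,522],[360,125],[50,155]])/3.8+[240,200])[[1,0,3,2]]
W=np.array([[38,80],[740,44]])/4.4+[140,90]
B=np.array([[.025,.038,0],[.025,-.038,0],[-.025,-.038,0],[-.025,.038,0]])
bW=np.array([[125,127],[645,125],[663,462],[157,460]])/6+[140,205]
bT=np.array([[187,90],[632,185],[560,470],[135,362]])/12+[285,222]
bS=np.array([[603,210],[232,250],[200,110],[557,78]])/8+[260,225]
def f(p):
    x,y,a,z,by,bz,rx,ry=p[:8]; st,ss,sw=p[8:10],p[10:12],p[12:14]
    Rv=Ro.from_euler('z',a).as_matrix();t=np.array([x,y,z])
    Cw=C@Rv.T+t
    Rb=Rv@Ro.from_euler('xy',[rx,ry]).as_matrix();Bw=B@Rb.T+t+Rv@[0,by,bz]
    e=[(proj('top',Cw,ct)+st-T),(proj('scene',Cw,cs)+ss-S),(proj('wrist',Cw[:2],c4)+sw-W),
       (proj('top',Bw,ct)+st-bT),(proj('scene',Bw,cs)+ss-bS),(proj('wrist',Bw,c4)+sw-bW)]
    return np.r_[np.concatenate(e).ravel(),p[8:14]*.7,(z+.002)/.002*.7,(bz-.099)/.001*.5,np.array([rx,ry])/.03*.3]
if __name__=='__main__':
    q=least_squares(f,[.588,-.004,-.245,-.002,0,.098,0,0]+[0]*6,x_scale=[.01,.01,.1,.01,.01,.01,.1,.1]+[1]*6)
    p=q.x;print(p.round(4));print(q.fun.round(1))
    cov=np.linalg.inv(q.jac.T@q.jac)*.3;print('sd',np.sqrt(np.diag(cov))[:8].round(4))
    Rv=Ro.from_euler('z',p[2]).as_matrix();print('block_top',p[[0,1,3]]+Rv@[0,p[4],p[5]])
E
python3 fit.py
```

```text
[ 5.869e-01 -4.200e-03 -2.458e-01 -4.200e-03 -4.000e-04  1.010e-01
  1.640e-02  1.410e-02  2.020e-01 -1.814e-01  6.021e-01  4.753e-01
  2.059e-01  6.976e-01]
[-0.4  0.1  0.5 -0.7  0.4  0.5 -0.8  0.5  0.3 -0.5 -0.9 -1.1 -0.4 -0.1
  0.4  0.5  0.   0.1 -0.3 -0.3  1.1 -0.5 -0.4  0.4 -0.  -0.2 -0.5 -0.1
  0.7  0.3  0.1  0.5 -0.2  0.4 -0.2 -0.2 -0.7 -0.  -0.  -0.3  0.1  0.8
  0.8 -0.6  0.1 -0.1  0.4  0.3  0.1  0.5 -0.8  1.   0.2  0.1]
sd [0.0006 0.0007 0.0018 0.0008 0.0004 0.0006 0.0103 0.0149]
block_top [ 0.58685088 -0.00452484  0.09679898]
```

Run:
```python
from h import *
plan([.587,-.0045,.190],-104.1,8,-1)
```

```text
[[[-0.67,0.19,0.49,-0.0,-0.0,0.02,-1],[-1.34,0.38,0.99,-0.0,-0.01,0.03,-1],[-1.35,0.38,0.99,-0.01,-0.0,0.04,-1],[-1.34,0.38,0.99,0.0,-0.0,0.03,-1],[-1.34,0.39,0.99,-0.0,-0.01,0.04,-1],[-1.34,0.38,0.99,-0.0,-0.0,0.03,-1],[-1.34,0.39,0.99,-0.01,-0.01,0.03,-1],[-0.67,0.19,0.5,0.0,0.0,0.02,-1]]]
end [ 0.587  -0.0045  0.19  ]
```

{"api": "jog_arm", "payload": {"series": [[[-0.7,0.2,0.5,0,0,0,-1],[-1.35,0.4,1,0,0,0,-1],[-1.35,0.4,1,0,0,0,-1],[-1.35,0.4,1,0,0,0,-1],[-1.35,0.4,1,0,0,0,-1],[-1.35,0.4,1,0,0,0,-1],[-1.3,0.35,1,0,0,0.2,-1],[-0.7,0.2,0.5,0,0,0,-1],[0,0,0,0,0,0,-1],[0,0,0,0,0,0,-1]]]}}

```text
clock: 7.48
eef_pos: [0.5867, -0.0042, 0.1897]
eef_rot: [[-0.244, -0.97, 0.001], [-0.97, 0.244, -0.0], [0.0, -0.001, -1.0]]
ft_force: [1.6, 0.4, -3.6]
width: 0.0166
```

```bash
cat > st.py <<'E'
from h import *
s=r.get_state();print(round(s['clock'],3),s['eef_pos'].round(4),s['ft_force'].round(2),s['moment'].round(3),'face z',round(s['eef_pos'][2]-.0795,4))
E
python3 st.py
python3 - <<'E'
from h import *
cv2.imwrite('pics/s5.png',r.capture('scene')[:,:,::-1]);zoom('pics/s5.png','pics/s5z.png',230,130,160,200,3)
E
```

```text
7.475 [ 0.5867 -0.0042  0.1897] [ 1.59  0.37 -3.57] [ 0.024 -0.014 -0.032] face z 0.1102
```

View pics/s5z.png

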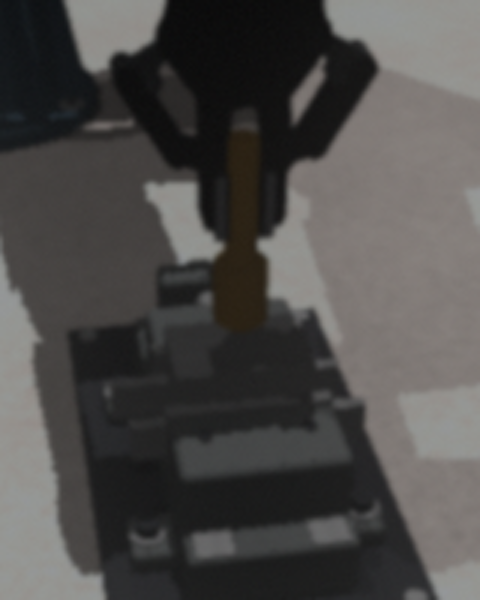

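{"api": "jog_arm", "payload": {"series": [[[0,0,0.15,0,0,0,-1],[0,0,0.12,0,0,0,-1],[0,0,0.12,0,0,0,-1],[0,0,0.12,0,0,0,-1],[0,0,0.12,0,0,0,-1],[0,0,0.12,0,0,0,-1],[0,0,0.1,0,0,0,-1],[0,0,0.1,0,0,0,-1],[0,0,0.1,0,0,0,-1],[0,0,0.1,0,0,0,-1]]]}}

```text
clock: 8.78
eef_pos: [0.5865, -0.0038, 0.1782]
eef_rot: [[-0.243, -0.97, 0.001], [-0.97, 0.243, -0.0], [0.0, -0.001, -1.0]]
ft_force: [-0.3, 0.2, -0.2]
width: 0.0166
```

```bash
python3 st.py
```

```text
8.775 [ 0.5865 -0.0038  0.1782] [-0.31  0.22 -0.18] [ 0.062  0.236 -0.013] face z 0.0987
```

{"api": "jog_arm", "payload": {"series": [[[0,0,0.05,0,0,0,-1],[0,0,0.05,0,0,0,-1],[0,0,0.05,0,0,0,-1]]]}}

```text
clock: 9.15
eef_pos: [0.5864, -0.0038, 0.1764]
eef_rot: [[-0.243, -0.97, 0.0], [-0.97, 0.243, -0.0], [-0.0, -0.0, -1.0]]
ft_force: [-0.1, 0.0, -2.0]
width: 0.0166
```

{"api": "jog_arm", "payload": {"series": [[[0,0,0.05,0,0,0,-1],[0,0,0.05,0,0,0,-1]]]}}

```text
clock: 9.4
eef_pos: [0.5864, -0.0038, 0.1755]
eef_rot: [[-0.243, -0.97, 0.0], [-0.97, 0.243, -0.0], [-0.0, -0.0, -1.0]]
ft_force: [-0.3, -0.2, 1.8]
width: 0.0166
```

{"api": "jog_arm", "payload": {"series": [[[0,0,0.05,0,0,0,-1],[0,0,0,0,0,0,-1]]]}}

```text
clock: 9.65
eef_pos: [0.5863, -0.0037, 0.175]
eef_rot: [[-0.243, -0.97, 0.0], [-0.97, 0.243, 0.0], [-0.0, -0.0, -1.0]]
ft_force: [-1.0, 0.4, 1.9]
width: 0.0166
```

{"api": "jog_arm", "payload": {"series": [[[0,0,0.04,0,0,0,-1],[0,0,0,0,0,0,-1]]]}}

```text
clock: 9.9
eef_pos: [0.5863, -0.0036, 0.1745]
eef_rot: [[-0.243, -0.97, 0.0], [-0.97, 0.243, 0.0], [-0.0, 0.0, -1.0]]
ft_force: [-1.2, 1.4, 1.9]
width: 0.0165
```

{"api": "jog_arm", "payload": {"series": [[[0,0,0.04,0,0,0,-1],[0,0,0,0,0,0,-1]]]}}

```text
clock: 10.15
eef_pos: [0.5864, -0.0035, 0.1742]
eef_rot: [[-0.243, -0.97, 0.0], [-0.97, 0.243, 0.0], [-0.0, -0.0, -1.0]]
ft_force: [-1.9, 2.7, 4.2]
width: 0.0163
```

{"api": "jog_arm", "payload": {"series": [[[0,0,0.04,0,0,0,-1],[0,0,0,0,0,0,-1]]]}}

```text
clock: 10.4
eef_pos: [0.5864, -0.0035, 0.1741]
eef_rot: [[-0.243, -0.97, 0.0], [-0.97, 0.243, 0.0], [-0.0, -0.0, -1.0]]
ft_force: [-1.7, 2.4, 6.3]
width: 0.0166
```

{"api": "jog_arm", "payload": {"series": [[[0,0,0.04,0,0,0,-1],[0,0,0,0,0,0,-1]]]}}

```text
clock: 10.65
eef_pos: [0.5865, -0.0036, 0.174]
eef_rot: [[-0.243, -0.97, 0.001], [-0.97, 0.243, 0.0], [-0.0, -0.001, -1.0]]
ft_force: [-2.4, 3.2, 8.1]
width: 0.0164
```

```bash
python3 st.py
```

```text
10.65 [ 0.5865 -0.0036  0.174 ] [-2.4   3.15  8.06] [0.714 0.642 0.013] face z 0.0945
```

{"api": "jog_arm", "payload": {"series": [[[0,0,-0.2,0,0,0,-1],[0,0,-0.3,0,0,0,-1],[-1.4,-0.8,0,0,0,0,-1],[-1.5,-0.8,0,0,0,0,-1],[0,0,0.05,0,0,0,-1],[0,0,0.05,0,0,0,-1]]]}}

```text
clock: 11.4
eef_pos: [0.6087, 0.0208, 0.1767]
eef_rot: [[-0.243, -0.97, -0.001], [-0.97, 0.243, -0.0], [0.0, 0.001, -1.0]]
ft_force: [-0.2, -0.5, -3.7]
width: 0.0166
```

```bash
python3 st.py
```

```text
11.4 [0.6087 0.0208 0.1767] [-0.25 -0.5  -3.68] [-0.035 -0.012  0.008] face z 0.0972
```

{"api": "jog_arm", "payload": {"series": [[[0,0,0.06,0,0,0,-1],[0,0,0.06,0,0,0,-1],[0,0,0.04,0,0,0,-1]]]}}

```text
clock: 11.78
eef_pos: [0.6088, 0.0202, 0.1756]
eef_rot: [[-0.244, -0.97, 0.0], [-0.97, 0.244, -0.0], [0.0, -0.0, -1.0]]
ft_force: [1.2, 0.9, -3.4]
width: 0.0167
```

{"api": "jog_arm", "payload": {"series": [[[0,0,0.05,0,0,0,-1],[0,0,0.02,0,0,0,-1]]]}}

```text
clock: 12.02
eef_pos: [0.6088, 0.0204, 0.1749]
eef_rot: [[-0.243, -0.97, 0.0], [-0.97, 0.243, 0.0], [-0.0, -0.0, -1.0]]
ft_force: [-0.6, -0.2, -3.5]
width: 0.017
```

{"api": "jog_arm", "payload": {"series": [[[0,0,0.05,0,0,0,-1],[0,0,0.02,0,0,0,-1]]]}}

```text
clock: 12.28
eef_pos: [0.6088, 0.0205, 0.1741]
eef_rot: [[-0.243, -0.97, -0.0], [-0.97, 0.243, -0.0], [0.0, 0.0, -1.0]]
ft_force: [-0.7, -0.7, -4.0]
width: 0.0163
```

{"api": "jog_arm", "payload": {"series": [[[0,0,0.04,0,0,0,-1],[0,0,0.01,0,0,0,-1]]]}}

```text
clock: 12.52
eef_pos: [0.609, 0.0204, 0.1741]
eef_rot: [[-0.243, -0.97, 0.0], [-0.97, 0.243, -0.0], [-0.0, -0.0, -1.0]]
ft_force: [-0.8, 0.3, -0.7]
width: 0.0168
```

{"api": "jog_arm", "payload": {"series": [[[0,0,0.04,0,0,0,-1],[0,0,0.01,0,0,0,-1]]]}}

```text
clock: 12.78
eef_pos: [0.6092, 0.0204, 0.174]
eef_rot: [[-0.243, -0.97, 0.001], [-0.97, 0.243, -0.0], [-0.0, -0.001, -1.0]]
ft_force: [-3.3, 0.1, 3.6]
width: 0.0164
```

{"api": "jog_arm", "payload": {"series": [[[0,0,-0.35,0,0,0,-1],[2,0,0,0,0,0,-1],[2.5,0,0,0,0,0,-1],[1.3,0,0.04,0,0,0,-1],[0,0,0.06,0,0,0,-1],[0,0,0.02,0,0,0,-1]]]}}

```text
clock: 13.52
eef_pos: [0.5947, -0.0355, 0.1753]
eef_rot: [[-0.244, -0.97, -0.0], [-0.97, 0.244, 0.0], [-0.0, 0.0, -1.0]]
ft_force: [0.7, -0.9, -4.1]
width: 0.0169
```

{"api": "jog_arm", "payload": {"series": [[[0,0,0.05,0,0,0,-1],[0,0,0.01,0,0,0,-1]]]}}

```text
clock: 13.78
eef_pos: [0.5948, -0.0352, 0.1748]
eef_rot: [[-0.243, -0.97, -0.0], [-0.97, 0.243, 0.0], [-0.0, 0.0, -1.0]]
ft_force: [-0.3, -0.7, -3.6]
width: 0.0163
```

{"api": "jog_arm", "payload": {"series": [[[0,0,0.05,0,0,0,-1],[0,0,0.01,0,0,0,-1]]]}}

```text
clock: 14.02
eef_pos: [0.5947, -0.0356, 0.1742]
eef_rot: [[-0.243, -0.97, -0.0], [-0.97, 0.243, 0.0], [-0.0, 0.0, -1.0]]
ft_force: [0.3, -0.1, -4.3]
width: 0.0163
```

{"api": "jog_arm", "payload": {"series": [[[0,0,0.04,0,0,0,-1],[0,0,0.01,0,0,0,-1]]]}}

```text
clock: 14.28
eef_pos: [0.5948, -0.0357, 0.174]
eef_rot: [[-0.243, -0.97, 0.0], [-0.97, 0.243, 0.0], [-0.0, -0.0, -1.0]]
ft_force: [-0.6, 0.0, -2.1]
width: 0.0165
```

{"api": "jog_arm", "payload": {"series": [[[0,0,0.04,0,0,0,-1],[0,0,0.01,0,0,0,-1]]]}}

```text
clock: 14.52
eef_pos: [0.595, -0.0358, 0.174]
eef_rot: [[-0.243, -0.97, 0.001], [-0.97, 0.243, -0.0], [-0.0, -0.001, -1.0]]
ft_force: [-1.5, 1.4, 2.6]
width: 0.0164
```

{"api": "jog_arm", "payload": {"series": [[[0,0,0.04,0,0,0,-1],[0,0,0.01,0,0,0,-1]]]}}

```text
clock: 14.78
eef_pos: [0.5952, -0.0359, 0.1739]
eef_rot: [[-0.243, -0.97, 0.001], [-0.97, 0.243, -0.0], [-0.0, -0.001, -1.0]]
ft_force: [-2.4, 0.6, 5.9]
width: 0.0167
```

{"api": "jog_arm", "payload": {"series": [[[0,0,-0.4,0,0,0,-1],[0,1.2,0,0,0,0,-1],[0,1.4,0,0,0,0,-1],[0,0.6,0.04,0,0,0,-1],[0,0,0.06,0,0,0,-1],[0,0,0.02,0,0,0,-1]]]}}

```text
clock: 15.52
eef_pos: [0.5639, -0.0281, 0.1757]
eef_rot: [[-0.243, -0.97, 0.001], [-0.97, 0.243, -0.0], [0.0, -0.001, -1.0]]
ft_force: [0.6, 0.1, -3.0]
width: 0.0169
```

{"api": "jog_arm", "payload": {"series": [[[0,0,0.05,0,0,0,-1],[0,0,0.01,0,0,0,-1]]]}}

```text
clock: 15.78
eef_pos: [0.5639, -0.0281, 0.1749]
eef_rot: [[-0.244, -0.97, -0.0], [-0.97, 0.244, -0.0], [0.0, 0.0, -1.0]]
ft_force: [-0.0, 0.6, -3.7]
width: 0.017
```

{"api": "jog_arm", "payload": {"series": [[[0,0,0.05,0,0,0,-1],[0,0,0.01,0,0,0,-1]]]}}

```text
clock: 16.02
eef_pos: [0.5637, -0.028, 0.1743]
eef_rot: [[-0.243, -0.97, -0.0], [-0.97, 0.243, -0.0], [0.0, 0.0, -1.0]]
ft_force: [-0.7, 0.6, -2.7]
width: 0.0165
```

{"api": "jog_arm", "payload": {"series": [[[0,0,0.04,0,0,0,-1],[0,0,0.01,0,0,0,-1]]]}}

```text
clock: 16.27
eef_pos: [0.5638, -0.028, 0.1741]
eef_rot: [[-0.243, -0.97, 0.0], [-0.97, 0.243, -0.0], [0.0, -0.0, -1.0]]
ft_force: [-0.2, -0.1, -1.8]
width: 0.0166
```

{"api": "jog_arm", "payload": {"series": [[[0,0,0.05,0,0,0,-1],[0,0,0.03,0,0,0,-1]]]}}

```text
clock: 16.52
eef_pos: [0.564, -0.0281, 0.1739]
eef_rot: [[-0.243, -0.97, 0.001], [-0.97, 0.243, -0.0], [0.0, -0.001, -1.0]]
ft_force: [-3.4, 0.3, 5.2]
width: 0.0168
```

{"api": "jog_arm", "payload": {"series": [[[0,0,0.02,0,0,0,-1],[0,0,0,0,0,0,-1]]]}}

```text
clock: 16.77
eef_pos: [0.564, -0.0281, 0.1739]
eef_rot: [[-0.243, -0.97, 0.001], [-0.97, 0.243, -0.0], [0.0, -0.001, -1.0]]
ft_force: [-2.5, 0.4, 5.6]
width: 0.0161
```

{"api": "jog_arm", "payload": {"series": [[[0,0,-0.4,0,0,0,-1],[-2,0,0,0,0,0,-1],[-2.5,0,0,0,0,0,-1],[-1.3,0,0.04,0,0,0,-1],[0,0,0.06,0,0,0,-1],[0,0,0.06,0,0,0,-1]]]}}

```text
clock: 17.52
eef_pos: [0.5776, 0.028, 0.175]
eef_rot: [[-0.243, -0.97, -0.001], [-0.97, 0.243, -0.0], [0.0, 0.0, -1.0]]
ft_force: [0.0, -0.4, -3.6]
width: 0.0166
```

{"api": "jog_arm", "payload": {"series": [[[0,0,0.05,0,0,0,-1],[0,0,0.01,0,0,0,-1]]]}}

```text
clock: 17.77
eef_pos: [0.5778, 0.0277, 0.1746]
eef_rot: [[-0.244, -0.97, -0.0], [-0.97, 0.244, -0.0], [0.0, 0.0, -1.0]]
ft_force: [0.7, -0.5, -3.8]
width: 0.0163
```

{"api": "jog_arm", "payload": {"series": [[[0,0,0.04,0,0,0,-1],[0,0,0.01,0,0,0,-1]]]}}

```text
clock: 18.02
eef_pos: [0.5778, 0.0281, 0.1742]
eef_rot: [[-0.244, -0.97, 0.0], [-0.97, 0.244, -0.0], [0.0, -0.0, -1.0]]
ft_force: [-0.7, 0.1, -4.9]
width: 0.0166
```

{"api": "jog_arm", "payload": {"series": [[[0,0,0.03,0,0,0,-1],[0,0,0.01,0,0,0,-1]]]}}

```text
clock: 18.27
eef_pos: [0.5779, 0.0282, 0.1741]
eef_rot: [[-0.243, -0.97, 0.0], [-0.97, 0.243, -0.0], [0.0, -0.0, -1.0]]
ft_force: [-0.3, 0.2, -1.2]
width: 0.0161
```

{"api": "jog_arm", "payload": {"series": [[[0,0,0.05,0,0,0,-1],[0,0,0.01,0,0,0,-1]]]}}

```text
clock: 18.52
eef_pos: [0.5781, 0.0281, 0.174]
eef_rot: [[-0.243, -0.97, 0.001], [-0.97, 0.243, -0.0], [0.0, -0.001, -1.0]]
ft_force: [-2.1, -0.4, 4.8]
width: 0.017
```

{"api": "jog_arm", "payload": {"series": [[[0,0,0.04,0,0,0,-1],[0,0,0.01,0,0,0,-1]]]}}

```text
clock: 18.77
eef_pos: [0.5783, 0.0282, 0.1739]
eef_rot: [[-0.243, -0.97, 0.001], [-0.97, 0.243, -0.0], [0.0, -0.001, -1.0]]
ft_force: [-3.9, -0.7, 7.7]
width: 0.0164
```

{"api": "jog_arm", "payload": {"series": [[[0,0,-0.4,0,0,0,-1],[1.4,-0.8,0,0,0,0,-1],[1.5,-0.8,0,0,0,0,-1],[0,0,0.05,0,0,0,-1],[0,0,0.08,0,0,0,-1],[0,0,0.06,0,0,0,-1],[0,0,0.05,0,0,0,-1],[0,0,0.05,0,0,0,-1],[0,0,0.05,0,0,0,-1],[0,0,0.03,0,0,0,-1],[0,0,0,0,0,0,-1]]]}}

```text
clock: 20.15
eef_pos: [0.5866, -0.0036, 0.174]
eef_rot: [[-0.243, -0.97, 0.001], [-0.97, 0.243, 0.0], [-0.0, -0.001, -1.0]]
ft_force: [-3.4, 1.7, 5.1]
width: 0.0162
```

{"api": "jog_arm", "payload": {"series": [[[0,0,0.05,0,0,0,-1],[0,0,0.03,0,0,0,-1],[0,0,0,0,0,0,-1]]]}}

```text
clock: 20.52
eef_pos: [0.5868, -0.0037, 0.1739]
eef_rot: [[-0.243, -0.97, 0.002], [-0.97, 0.243, -0.0], [-0.0, -0.002, -1.0]]
ft_force: [-4.4, 1.4, 8.7]
width: 0.0166
```

{"api": "jog_arm", "payload": {"series": [[[0,0.03,0.05,0,0,0,-1],[0,0.02,0.03,0,0,0,-1],[0,0,0,0,0,0,-1]]]}}

```text
clock: 20.9
eef_pos: [0.5868, -0.0036, 0.1738]
eef_rot: [[-0.243, -0.97, 0.003], [-0.97, 0.243, -0.0], [-0.0, -0.003, -1.0]]
ft_force: [-3.9, 1.6, 13.1]
width: 0.0164
```

{"api": "jog_arm", "payload": {"series": [[[0,0,0.05,0,0,0,-1],[0,0,0.02,0,0,0,-1],[0,0,0,0,0,0,-1]]]}}

```text
clock: 21.28
eef_pos: [0.5869, -0.0037, 0.1737]
eef_rot: [[-0.243, -0.97, 0.003], [-0.97, 0.243, -0.001], [-0.0, -0.003, -1.0]]
ft_force: [-5.3, 1.1, 15.7]
width: 0.0166
```

{"api": "jog_arm", "payload": {"series": [[[0,0.02,0.04,0,0,0,-1],[0,0,0.02,0,0,0,-1],[0,0,0,0,0,0,-1],[0,0,0,0,0,0,-1],[0,0,0,0,0,0,-1]]]}}

```text
clock: 21.9
eef_pos: [0.587, -0.0037, 0.1736]
eef_rot: [[-0.243, -0.97, 0.004], [-0.97, 0.243, -0.001], [-0.0, -0.004, -1.0]]
ft_force: [-6.7, 0.9, 17.5]
width: 0.0165
```

```bash
python3 st.py
python3 - <<'E'
from h import *
cv2.imwrite('pics/s6.png',r.capture('scene')[:,:,::-1]);zoom('pics/s6.png','pics/s6z.png',250,200,120,110,5)
E
```

```text
21.9 [ 0.587  -0.0037  0.1736] [-6.74  0.9  17.5 ] [0.406 1.342 0.005] face z 0.0941
```

View pics/s6z.png

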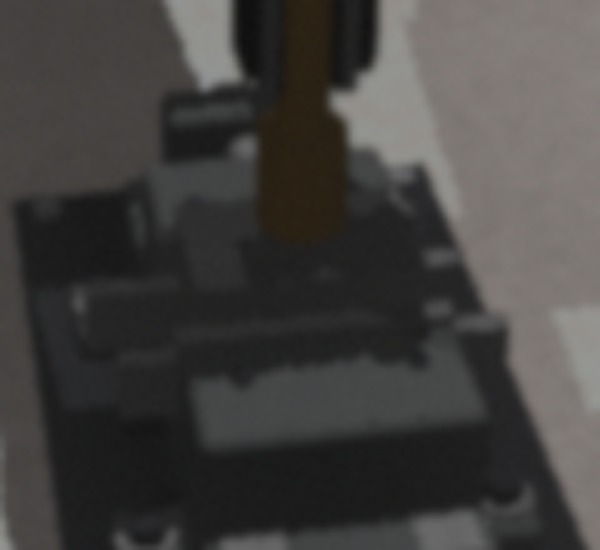

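{"api": "jog_arm", "payload": {"series": [[[0,0.03,0,0,0,0,-1],[0,0.03,0.01,0,0,0,-1],[0,0,0,0,0,0,-1]]]}}

```text
clock: 22.32
eef_pos: [0.5867, -0.0036, 0.1737]
eef_rot: [[-0.243, -0.97, 0.005], [-0.97, 0.243, -0.001], [-0.0, -0.005, -1.0]]
ft_force: [-4.6, 2.1, 16.8]
width: 0.0168
```

{"api": "jog_arm", "payload": {"series": [[[0,0.03,0,0,0,0,-1],[0,0.02,0.01,0,0,0,-1],[0,0,0,0,0,0,-1],[0,0,0,0,0,0,-1]]]}}

```text
clock: 22.82
eef_pos: [0.5865, -0.0036, 0.1737]
eef_rot: [[-0.243, -0.97, 0.006], [-0.97, 0.243, -0.001], [-0.0, -0.006, -1.0]]
ft_force: [-4.3, 2.1, 16.6]
width: 0.0165
```

{"api": "jog_arm", "payload": {"series": [[[0,0.04,0.01,0,0,0,-1],[0,0.04,0.01,0,0,0,-1],[0,0.04,0.01,0,0,0,-1],[0,0,0,0,0,0,-1],[0,0,0,0,0,0,-1]]]}}

```text
clock: 23.45
eef_pos: [0.5861, -0.0035, 0.1736]
eef_rot: [[-0.243, -0.97, 0.007], [-0.97, 0.243, -0.001], [-0.0, -0.007, -1.0]]
ft_force: [-2.1, 0.4, 16.8]
width: 0.0166
```

{"api": "jog_arm", "payload": {"series": [[[0,0.02,0.02,0,0,0,-1],[0,0.01,0.02,0,0,0,-1],[0,0,0,0,0,0,-1],[0,0,0,0,0,0,-1],[0,0,0,0,0,0,-1]]]}}

```text
clock: 24.08
eef_pos: [0.586, -0.0035, 0.1736]
eef_rot: [[-0.243, -0.97, 0.008], [-0.97, 0.243, -0.002], [-0.0, -0.008, -1.0]]
ft_force: [-1.8, 1.4, 18.5]
width: 0.0166
```

{"api": "jog_arm", "payload": {"series": [[[0,0,-0.1,0,0,0,-1],[0,0,-0.2,0,0,0,-1],[0,0,-0.5,0,0,0,-1],[0,0,-1.5,0,0,0,-1],[0,0,-2.5,0,0,0,-1],[0,0,-2.5,0,0,0,-1],[0,0,-1.5,0,0,0,-1],[0,0,-0.3,0,0,0,-1]]]}}

```text
clock: 25.08
eef_pos: [0.5835, -0.0031, 0.2613]
eef_rot: [[-0.243, -0.97, 0.002], [-0.97, 0.243, -0.0], [-0.0, -0.002, -1.0]]
ft_force: [-0.6, 0.5, -4.2]
width: 0.0161
```

```bash
python3 st.py
python3 - <<'E'
from h import *
print(r.get_state()['eef_rot'].round(4))
plan([.59,-.10,.258],-104.1,8,-1)
E
```

```text
25.075 [ 0.5835 -0.0031  0.2613] [-0.59  0.54 -4.23] [-0.019  0.017 -0.038] face z 0.1818
[[-2.434e-01 -9.699e-01  1.700e-03]
 [-9.699e-01  2.434e-01 -4.000e-04]
 [-0.000e+00 -1.700e-03 -1.000e+00]]
[[[0.66,-0.21,0.02,-0.01,0.0,0.0,-1],[1.32,-0.43,0.05,-0.01,0.0,0.0,-1],[1.32,-0.43,0.05,-0.02,0.0,0.0,-1],[1.32,-0.43,0.05,-0.01,0.0,0.01,-1],[1.32,-0.42,0.05,-0.01,0.0,-0.0,-1],[1.32,-0.43,0.05,-0.02,0.0,0.0,-1],[1.32,-0.43,0.04,-0.01,0.0,0.0,-1],[0.66,-0.21,0.03,-0.01,0.0,0.0,-1]]]
end [ 0.59  -0.1    0.258]
```

{"api": "jog_arm", "payload": {"series": [[[0.7,-0.2,0,0,0,0,-1],[1.3,-0.4,0.05,0,0,0,-1],[1.3,-0.4,0.05,0,0,0,-1],[1.3,-0.4,0.05,0,0,0,-1],[1.3,-0.4,0.05,0,0,0,-1],[1.3,-0.4,0.05,0,0,0,-1],[1.3,-0.4,0.05,0,0,0,-1],[0.7,-0.3,0,0,0,0,-1],[0,0,0,0,0,0,-1]]]}}

```text
clock: 26.2
eef_pos: [0.5889, -0.0998, 0.2572]
eef_rot: [[-0.244, -0.97, 0.0], [-0.97, 0.244, 0.0], [-0.0, -0.0, -1.0]]
ft_force: [0.1, -0.1, -3.8]
width: 0.0167
```

```bash
python3 st.py
python3 - <<'E'
from h import *
import pickle
c=r.camera_model('wrist');cv2.imwrite('pics/w7.png',r.capture('wrist')[:,:,::-1]);pickle.dump(c,open('c7.pkl','wb'))
cv2.imwrite('pics/s7.png',r.capture('scene')[:,:,::-1])
zoom('pics/w7.png','pics/w7y.png',140,205,130,85,6)
zoom('pics/s7.png','pics/s7z.png',260,225,100,60,8)
E
```

```text
26.2 [ 0.5889 -0.0998  0.2572] [ 0.15 -0.13 -3.8 ] [-0.036  0.009 -0.005] face z 0.1777
```

View pics/w7.png

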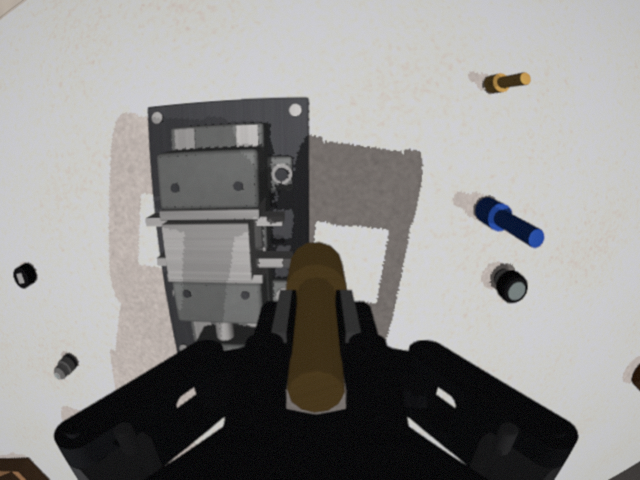

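View pics/w7y.png

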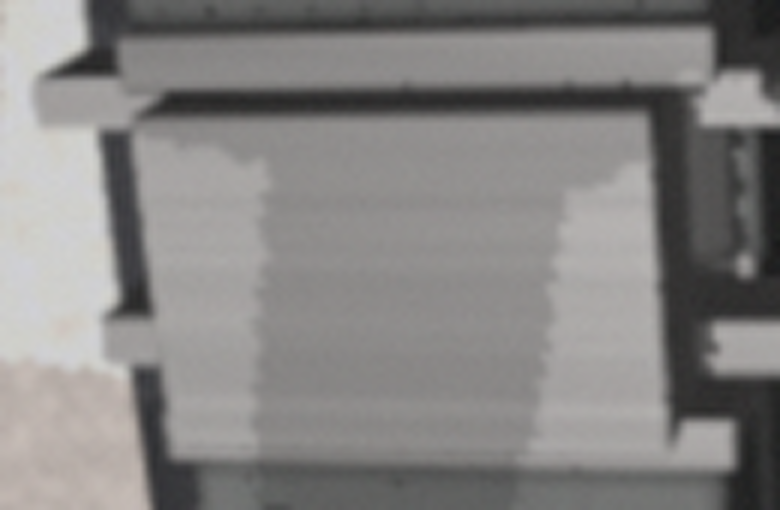

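View pics/s7z.png

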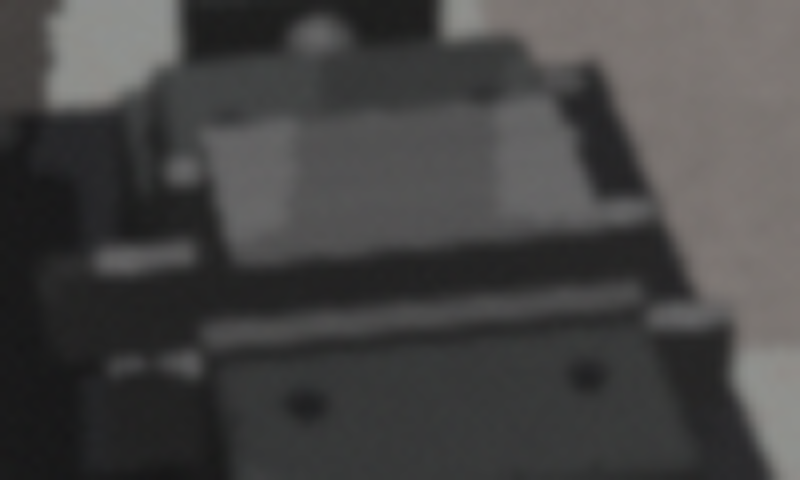

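Run:
```python
from h import *
plan([.608,-.2973,.19],-104.1,10,-1)
```

```text
[[[1.04,-0.37,0.37,0.0,0.0,0.0,-1],[2.09,-0.74,0.75,0.0,0.0,0.0,-1],[2.08,-0.75,0.74,0.0,0.0,0.01,-1],[2.09,-0.74,0.75,0.0,0.01,-0.0,-1],[2.08,-0.75,0.74,0.0,-0.0,-0.0,-1],[2.09,-0.74,0.75,0.01,-0.0,0.0,-1],[2.09,-0.74,0.75,-0.0,0.0,0.0,-1],[2.08,-0.75,0.74,-0.0,0.0,0.01,-1],[2.09,-0.74,0.75,-0.0,0.01,-0.0,-1],[1.04,-0.37,0.37,-0.0,-0.0,-0.0,-1]]]
end [ 0.608  -0.2973  0.19  ]
```

{"api": "jog_arm", "payload": {"series": [[[1.05,-0.35,0.4,0,0,0,-1],[2.1,-0.75,0.75,0,0,0,-1],[2.1,-0.75,0.75,0,0,0,-1],[2.1,-0.75,0.75,0,0,0,-1],[2.1,-0.75,0.75,0,0,0,-1],[2.1,-0.75,0.75,0,0,0,-1],[2.1,-0.75,0.75,0,0,0,-1],[2.1,-0.75,0.75,0,0,0,-1],[2,-0.75,0.75,0,0,0,-1],[1,-0.35,0.35,0,0,0,-1],[0,0,0,0,0,0,-1]]]}}

```text
clock: 27.68
eef_pos: [0.6079, -0.298, 0.1891]
eef_rot: [[-0.244, -0.97, -0.001], [-0.97, 0.244, 0.001], [-0.0, 0.001, -1.0]]
ft_force: [1.4, 1.3, -3.7]
width: 0.0167
```

```bash
python3 st.py
python3 - <<'E'
from h import *
cv2.imwrite('pics/s8.png',r.capture('scene')[:,:,::-1]);zoom('pics/s8.png','pics/s8z.png',80,150,160,240,2.5)
E
```

```text
27.675 [ 0.6079 -0.298   0.1891] [ 1.39  1.32 -3.75] [ 0.002 -0.025  0.014] face z 0.1096
```

View pics/s8z.png

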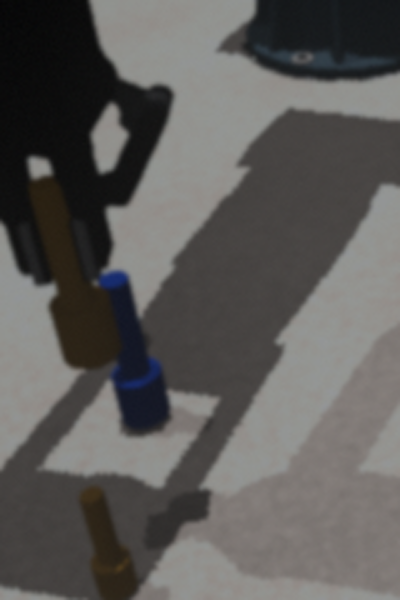

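{"api": "jog_arm", "payload": {"series": [[[0,0,1,0,0,0,-1],[0,0,2.2,0,0,0,-1],[0,0,2.5,0,0,0,-1],[0,0,2.2,0,0,0,-1],[0,0,1.5,0,0,0,-1],[0,0,0.8,0,0,0,-1],[0,0,0.3,0,0,0,-1],[0,0,0.1,0,0,0,-1],[0,0,0,0,0,0,-1]]]}}

```text
clock: 28.85
eef_pos: [0.6085, -0.2978, 0.0845]
eef_rot: [[-0.243, -0.97, 0.001], [-0.97, 0.243, -0.001], [0.0, -0.001, -1.0]]
ft_force: [-0.1, 0.2, -3.3]
width: 0.0164
```

{"api": "jog_arm", "payload": {"series": [[[0,0,0.05,0,0,0,-1],[0,0,0.05,0,0,0,-1],[0,0,0,0,0,0,-1]]]}}

```text
clock: 29.22
eef_pos: [0.6082, -0.2974, 0.0828]
eef_rot: [[-0.243, -0.97, 0.0], [-0.97, 0.243, -0.0], [-0.0, -0.0, -1.0]]
ft_force: [0.3, -0.3, -3.9]
width: 0.0167
```

{"api": "jog_arm", "payload": {"series": [[[0,0,0.08,0,0,0,-1],[0,0,0.08,0,0,0,-1],[0,0,0.05,0,0,0,-1],[0,0,0,0,0,0,-1]]]}}

```text
clock: 29.72
eef_pos: [0.6081, -0.2974, 0.0805]
eef_rot: [[-0.243, -0.97, -0.0], [-0.97, 0.243, 0.0], [-0.0, 0.0, -1.0]]
ft_force: [-0.4, -0.8, -4.5]
width: 0.0165
```

{"api": "jog_arm", "payload": {"series": [[[0,0,0.05,0,0,0,-1],[0,0,0,0,0,0,-1]]]}}

```text
clock: 29.98
eef_pos: [0.6081, -0.2974, 0.08]
eef_rot: [[-0.243, -0.97, -0.0], [-0.97, 0.243, 0.0], [-0.0, 0.0, -1.0]]
ft_force: [-0.3, -0.3, -3.6]
width: 0.0167
```

{"api": "jog_arm", "payload": {"series": [[[0,0,0.04,0,0,0,-1],[0,0,0,0,0,0,-1]]]}}

```text
clock: 30.22
eef_pos: [0.6081, -0.2974, 0.0797]
eef_rot: [[-0.243, -0.97, -0.0], [-0.97, 0.243, 0.0], [-0.0, 0.0, -1.0]]
ft_force: [0.5, -0.7, -3.5]
width: 0.0168
```

{"api": "jog_arm", "payload": {"series": [[[0,0,0.04,0,0,0,-1],[0,0,0,0,0,0,-1]]]}}

```text
clock: 30.48
eef_pos: [0.6082, -0.2975, 0.0795]
eef_rot: [[-0.243, -0.97, 0.0], [-0.97, 0.243, -0.0], [0.0, -0.0, -1.0]]
ft_force: [0.2, 0.7, -3.0]
width: 0.0167
```

{"api": "jog_arm", "payload": {"series": [[[0,0,0.03,0,0,0,-1],[0,0,0,0,0,0,-1]]]}}

```text
clock: 30.72
eef_pos: [0.6083, -0.2975, 0.0794]
eef_rot: [[-0.243, -0.97, 0.0], [-0.97, 0.243, -0.0], [0.0, -0.0, -1.0]]
ft_force: [-0.9, 0.3, 0.8]
width: 0.0167
```

{"api": "jog_arm", "payload": {"series": [[[0,0,0,0,0,0,-0.5],[0,0,0,0,0,0,-0.4],[0,0,0,0,0,0,-0.3],[0,0,0,0,0,0,0],[0,0,0,0,0,0,0.5],[0,0,0,0,0,0,1],[0,0,0,0,0,0,1],[0,0,0,0,0,0,1]]]}}

```text
clock: 31.72
eef_pos: [0.6081, -0.2974, 0.079]
eef_rot: [[-0.243, -0.97, 0.0], [-0.97, 0.243, -0.0], [0.0, -0.0, -1.0]]
ft_force: [0.7, -0.6, -0.1]
width: 0.0854
```

{"api": "jog_arm", "payload": {"series": [[[0,0,-0.5,0,0,0,1],[0,0,-1.5,0,0,0,1],[0,0,-3,0,0,0,1],[0,0,-4,0,0,0,1],[0,0,-4,0,0,0,1],[0,0,-3,0,0,0,1],[0,0,-1.5,0,0,0,1],[0,0,0,0,0,0,1]]]}}

```text
clock: 32.72
eef_pos: [0.6086, -0.2977, 0.2556]
eef_rot: [[-0.243, -0.97, 0.002], [-0.97, 0.243, -0.002], [0.001, -0.003, -1.0]]
ft_force: [-0.8, -0.8, -0.5]
width: 0.0856
```

```bash
python3 st.py
python3 - <<'E'
from h import *
for n in('scene','top','wrist'): cv2.imwrite(f'pics/{n}9.png',r.capture(n)[:,:,::-1])
zoom('pics/scene9.png','pics/s9z.png',260,225,100,60,8)
E
```

```text
32.725 [ 0.6086 -0.2977  0.2556] [-0.76 -0.83 -0.49] [ 0.007 -0.025 -0.008] face z 0.1761
```

View pics/scene9.png

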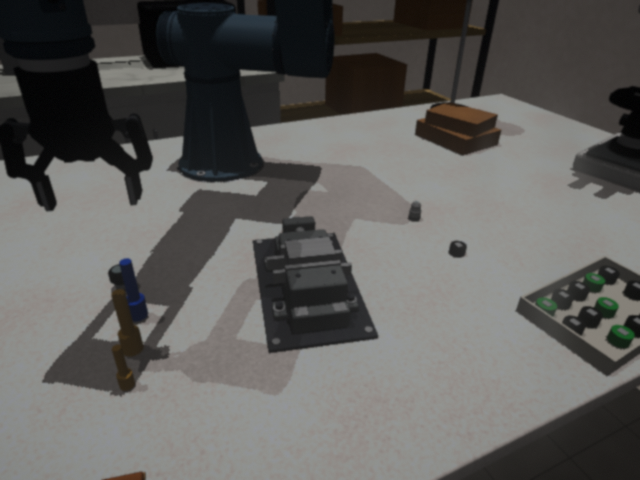

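View pics/s9z.png

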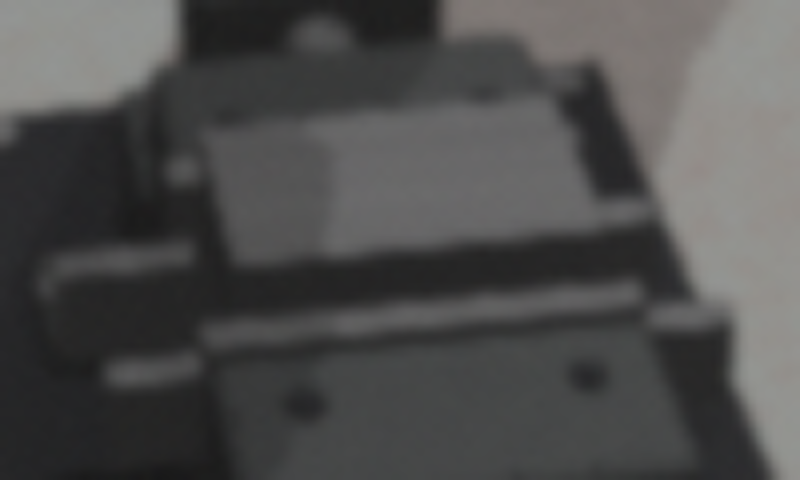

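View pics/wrist9.png

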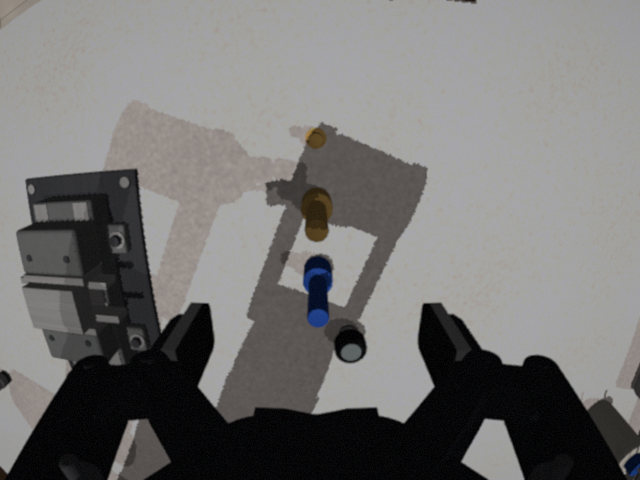

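```bash
python3 -c "
from rig import r
print(r.sign_off())"
```

```text
the job is handed in; nothing more can be done
None
```

The block is pushed down onto both parallels, the brass bar stands upright back on its spot, and the job was handed in after about 33 s on the robot's clock. Sign-off reports no verdict.

**What I did:** I took the larger brass bar, pushed the block down in the middle, then tapped all four corners. I finished with a steady push of about 22 N in the middle, judged from the wrist force less the bar's weight.

**Checks that agreed:**
- The block went down about 4 mm before resistance rose sharply.
- At the taps, all four corners stopped hard at the same height, within about 0.2 mm. I did not touch them again after the final push.
- The pictures taken after the push show the top face about 3.5 to 4 mm lower and looking even.
- The bar touched the bench at the same tool height at which I picked it up, so it had not slipped in the gripper. The last pictures show it upright and the bystander pieces unmoved.

**Checks that were imperfect or disagreed:**
- Sideways force rose to about 7 N during the final push. I eased it to about 2 N before lifting off.
- The camera fit put the vise base at about -4 mm. The touch heights imply about -0.5 mm, and I trusted the touch heights.
- I did not test directly whether the parallels can still slide. That they are tight is inferred from the hard corners and the final push.

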